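# Swap the check weights behind the reagent bottles

## Task

The large check weight is needed on the balance, but two tall reagent bottles stand in front of it in the steel caddy. First stand both bottles on the side tray; while they are there, move the small weight from the balance to the middle of the free cork mark in the caddy and put the large weight upright in the middle of the balance pan; then put each bottle back just where it stood at the start. Keep the bottles upright throughout and do not shift the porcelain cup of pipettes.

Things in the scene. Friction and masses are not known exactly. Their poses are not given: they have to be found in the camera images.
- round_bottle_mid (a point): Loose round amber glass bottle, black screw cap, 0.3-0.55 kg. 176 mm tall: body 68 mm across up to 135 mm, neck 32 to 36 mm, then cap 42 mm across from 150 mm to the top. Point on its axis half-way up, 88 mm above its underside (z up); cap middle, the best grip, 75 mm above the point. Starts in the caddy's front row, left or right; that place is its home (any turn about its axis).
- square_bottle_mid (a point): Loose square white plastic bottle, grey round cap, 0.25-0.5 kg. 176 mm tall: body 60 x 60 mm up to 135 mm, neck 32 to 36 mm, then cap 42 mm across from 150 mm to the top. Point on its axis half-way up, 88 mm above its underside (z up); cap middle, the best grip, 75 mm above the point. Starts in the caddy's front row, left or right; that place is its home (any turn about its axis).
- large_weight_mid (a point): Large steel check weight, 0.5 kg, loose: round body 44 mm across and 38 mm high with a 22 mm knob on top, 56 mm tall over all. The point is on its axis half-way up, 28 mm above its underside; z points to the knob. At the start it stands on one of the two cork marks in the caddy's back row, close behind a tall bottle.
- small_weight_mid (a point): Small steel check weight, 0.22 kg, loose: round body 34 mm across and 32 mm high with a 17 mm knob on top, 48 mm tall over all. The point is on its axis half-way up, 24 mm above its underside; z points to the knob. At the start it stands on the balance pan.
- mark_free: The free cork mark: a thin round cork inlay, 60 mm across, flat on the floor of the caddy's back row, with nothing on it at the start (left or right varies). Its origin is its centre, at the height of the caddy's floor. The small weight belongs here.
- mark_full: The other cork mark, the same 60 mm inlay, on which the large weight stands at the start; 84 mm beside the free one. Origin at its centre at the height of the caddy's floor.
- caddy: Steel caddy, fixed: shallow open tray 160 mm (its x) by 236 mm (its y), wall 4 mm, rim 10 mm high, floor 4 mm thick. Origin under its centre on the bench; x points to the back row (away from the robot, turned up to 9 degrees), y along the rows. Bottles stand 37 mm in front of its centre line, 92 mm apart; the cork marks lie 32 mm behind it.
- side_tray: Side tray, fixed: empty shallow white plastic tray with a dark rubber floor, 160 mm (its x) by 236 mm (its y), wall 4 mm, rim 12 mm high, floor 4 mm thick. Origin under its centre on the bench. Room for both bottles side by side along its y. It lies left or right of the caddy, the balance on the other side.
- pan (a point): Centre of the top face of the balance's round steel pan, 104 mm across, 70 mm above the bench; the balance is a fixed grey box 190 x 160 mm (x, y), 54 mm high beside the pan, with its display on the robot's side.
- pipette_cup_mid (a point): White porcelain cup, loose, 62 mm across and 95 mm high, full of glass pipettes that stand up to about 190 mm above the bench. The point is on its axis half-way up the cup. A bystander: leave it where it is.
There are look-alikes about, which are no part of the job. What is shaped like the part that bears large_weight_mid but orange is not meant.

How it is judged:
On the way, in this order (a step that is already met when the one before it is completed fails the run):
1. both bottles stand upright on the side tray (x of round_bottle_mid in the frame of side_tray between -0.055 and 0.055 m and y of round_bottle_mid in the frame of side_tray between -0.09 and 0.09 m and z of round_bottle_mid in the frame of side_tray between 0.085 and 0.1 m and angle between each of round_bottle_mid, square_bottle_mid's own z axis and vertical below 0.12 rad and x of square_bottle_mid in the frame of side_tray between -0.055 and 0.055 m and y of square_bottle_mid in the frame of side_tray between -0.09 and 0.09 m and z of square_bottle_mid in the frame of side_tray between 0.085 and 0.1 m), for 0.2 s.
2. with both bottles still on the side tray, the small weight stands on the free cork mark and the large weight on the balance pan, each within 15 mm of the middle (all of step 1 and horizontal distance between large_weight_mid and pan below 0.015 m and z of large_weight_mid in the frame of pan between 0.022 and 0.034 m and angle between each of large_weight_mid, small_weight_mid's own z axis and vertical below 0.12 rad and horizontal distance between small_weight_mid and mark_free below 0.015 m and z of small_weight_mid in the frame of mark_free between 0.018 and 0.03 m), for 0.2 s.
3. both bottles are back where they stood at the start (distance of each of round_bottle_mid, square_bottle_mid from where it was at the start of the episode below 0.015 m and angle between each of round_bottle_mid, square_bottle_mid, large_weight_mid, small_weight_mid's own z axis and vertical below 0.12 rad and horizontal distance between large_weight_mid and pan below 0.015 m and z of large_weight_mid in the frame of pan between 0.022 and 0.034 m and horizontal distance between small_weight_mid and mark_free below 0.015 m and z of small_weight_mid in the frame of mark_free between 0.018 and 0.03 m), for 0.2 s.
At the end, for the whole second after the job is handed in: Each bottle stands upright within 15 mm of its own start place in the caddy, the small weight stands upright within 15 mm of the middle of the cork mark that was free, and the large weight stands upright within 15 mm of the middle of the balance pan; all released and at rest (all of step 3); the robot touches nothing.
It fails at once if a bottle is tipped by more than about 35 degrees (angle between any of round_bottle_mid, square_bottle_mid's own z axis and vertical above 0.6 rad).
It fails at once if the porcelain cup is shifted by more than 20 mm (distance of pipette_cup_mid from where it was at the start of the episode above 0.02 m).
It also fails if it takes over 118 s, if anything falls off the work surface, if the arm or the gripper's body presses on something with over 40 N, if the wrist force passes 120 N, or if a joint passes its speed limit or range.

## Robot

A 7-joint arm with a two-finger parallel gripper is mounted at the origin on the work surface. World frame = base frame: x ahead of the robot, y to its left, z up, the work surface at z = 0. Lengths are in m, angles in rad, forces in N, time in s.
With the tool pointing down it reaches from about 0.4 to 0.875 m from the base axis. Payload 19.3 kg.
Tool frame: the origin (TCP) lies midway between the tips of the shut fingers; the grasp point (between the pads) lies 19 mm behind it; z points along the fingers, y is the line along which they close (so a half turn about z gives the same grasp; the last joint's range is limited). The gripper opens to 85 mm and grips with 20 to 120 N. Pads are 22 mm wide; open, the fingers measure 114 mm over their backs; the gripper's body (76 mm by 85 mm) begins 54 mm behind the grasp point. The pads swing forward as they close: fully open they stand 13 mm farther back than shut.
Start: joints at [1.129, 0.521, -0.036, 1.599, 0.021, 1.021, -0.113], TCP at [0.227, -0.582, 0.231] pointing down, gripper open.
Joint ranges: [-2.91, 2.91], [-0.3, 2.13], [-1.5, 1.42], [0.17, 2.43], [-1.26, 4.41], [0.16, 1.93], [-2.52, 2.52]. Speed limits (rad/s): [1.89, 1.89, 2.39, 2.39, 3.01, 3.01, 3.01].

## Interface

Orientations are given as [roll, pitch, yaw] about the fixed x, y, z axes, in that order (R = Rz(yaw) Ry(pitch) Rx(roll)).
In Python, from workcell import telemetry, grab_frame, calibration, bot, outline_of, landmark_of gives the robot as it stands. The module is installed in compiled form; this text tells all that it offers.
- The arm moves only by the shell command python3 -m inch 'ROWS' [FORCE]. ROWS is JSON, a list of rows, each a list of 7 numbers: the shift along the tool's x, y, z in m, then the turn, a rotation vector about the tool's x, y, z in rad, then the closure, from 0 (fully open) to 1 (shut). A call has 1 to 5 rows; each row shifts and turns the commanded pose from where the row before left it, along the tool's axes as they then stand; what a row does not reach is not made up. A row lasts 1/10 s, in which the tool goes at most 50 mm and 8.59 degrees, less where a joint would pass 70% of its speed; a pose out of reach is approached as far as the arm can. A call is refused whole if a number of a shift passes 0.05 or a number of a turn 0.15, either way. A call with a gripper value outside its range is refused whole. The fingers move at their own pace and stop on an object; FORCE is the grip in N (left out, the last holds). Time passes only in rows, so rows that do not move let the fingers close. It gives the time, the measured TCP pose, the force, the opening and the grip force at its end, in the units of the state.
- telemetry.observe(): the state, without advancing time (a new reading comes with each control period).
- grab_frame(name): name is "side" or "top" or "wrist"; returns the picture (400x640x3 uint8, red, green, blue); there is no depth.
- calibration(name): a dict with "fovy" (degrees; the focal length in pixels is half the picture's height over the tangent of half this angle, whatever the lens; pixels are square), "cx", "cy" (the principal point, pixels), "pose" (4x4, takes a point from camera to world coordinates). Camera axes: x right, y down, z forward; pixel columns grow to the right and rows downward; lengths in m; the calibration is good to about 2 mm. A picture is of the moment at which its call begins: read the wrist's pose just before it. calibration takes no time and is no camera call; for the wrist camera it gives the pose at the moment of the call.
- bot.job_done(): hands the job in; it is judged then, once.
Trained networks look in the newest picture that a camera, given by its name, has taken for a name from the list of things; names that differ only in an ending like _2 or _b are one class to them, and where a whole thing is asked for, a point or a joint stands for the part that bears it (a point fixed in the world has none). Each returns a list of dicts, best first, with "score" (0 to 1); they miss things now and then, are a little off and sometimes report something else, mostly with a low value. They report only what shows in the picture. A call takes as long as a camera call. They do not tell look-alikes from the thing itself.
- outline_of(label, camera): "region" (400x640 bool, what is visible of it) and "rect" ([left, top, right, bottom] in pixels, round what is visible of it).
- landmark_of(label, camera): "xy" ([column, row] in pixels: a listed point, or the origin of a listed thing).
The state is a dict: "clock": time; "qpos": joint angles; "qd": joint speeds; "joint_efforts": joint torques, N m; "position": TCP position; "tool_rot": TCP orientation; "force": force on the tool from outside, world axes, zero at the start; "moment": the same for the moment, N m; "grip_width": finger opening in m; "finger_force": force on a finger pad.
Only numpy, scipy, OpenCV 4.12 (cv2) and the standard library are available. Lean on these libraries where they do the work, as an engineer would, in place of code of your own. Each camera call takes 0.05 s, during which the arm holds its last target. There are 200 camera calls.

## Working session

There is one attempt and no reset: what is moved stays moved. The work goes in short steps, Python scripts to look and compute and a shell command to move; the robot and the scene stay as the last step left them, time stands still between calls to the robot, and variables do not carry over. Pictures are saved under pics/ and viewed, at most 14 in all, crops included, and the job is handed in when it is done.

```bash
mkdir -p pics; cat > h.py <<'E'
import numpy as np, cv2
from workcell import telemetry, grab_frame, calibration, bot, outline_of, landmark_of
def ray(c,xy):
    f=200/np.tan(np.radians(c["fovy"])/2); P=np.array(c["pose"])
    d=P[:3,:3]@np.array([(xy[0]-c["cx"])/f,(xy[1]-c["cy"])/f,1]); return P[:3,3],d
def at(c,xy,z):
    o,d=ray(c,xy); return o+d*(z-o[2])/d[2]
def proj(c,p):
    f=200/np.tan(np.radians(c["fovy"])/2); P=np.array(c["pose"])
    q=P[:3,:3].T@(np.array(p)-P[:3,3]); return q[:2]/q[2]*f+[c["cx"],c["cy"]]
def save(im,n): cv2.imwrite("pics/"+n+".png",im[:,:,::-1])
E
cat > a.py <<'E'
from h import *
np.set_printoptions(precision=3,suppress=True)
s=telemetry.observe();print(s["position"],s["tool_rot"],s["clock"])
Z=dict(round_bottle_mid=.092,square_bottle_mid=.092,large_weight_mid=.032,small_weight_mid=.094,mark_free=.004,mark_full=.004,caddy=0,side_tray=0,pan=.07,pipette_cup_mid=.0475)
for n in ["top","side"]:
    im=grab_frame(n);save(im,n+"0");c=calibration(n);print(n,c["fovy"],np.array(c["pose"])[:3,3])
    for k,z in Z.items():
        for r in landmark_of(k,n)[:3]: print(k,round(r["score"],2),np.array(r["xy"]),at(c,r["xy"],z))
E
python3 a.py
```

```text
[ 0.227 -0.582  0.231] [-3.14   0.     0.372] 0.0
top 44.47330000085893 [ 0.413 -0.002  1.318]
round_bottle_mid 0.66 [302.5 217.6] [0.532 0.067 0.092]
round_bottle_mid 0.3 [420.8 160.2] [ 0.677 -0.234  0.092]
square_bottle_mid 0.73 [337.9 219.6] [ 0.526 -0.022  0.092]
square_bottle_mid 0.33 [303.1 216.3] [0.535 0.066 0.092]
large_weight_mid 0.69 [340.3 196.9] [ 0.592 -0.03   0.032]
large_weight_mid 0.53 [389.6 255.4] [ 0.437 -0.157  0.032]
large_weight_mid 0.42 [341.9 201.3] [ 0.58  -0.034  0.032]
small_weight_mid 0.46 [452.1 235.8] [ 0.484 -0.306  0.094]
mark_full 0.47 [339.6 203. ] [ 0.579 -0.028  0.004]
caddy 0.91 [322.  210.9] [0.559 0.019 0.   ]
side_tray 0.93 [205.4 258.2] [0.433 0.334 0.   ]
pan 0.96 [457.  241.3] [ 0.471 -0.323  0.07 ]
pipette_cup_mid 0.68 [423.4 158.8] [ 0.69  -0.25   0.048]
pipette_cup_mid 0.66 [203.2 257.1] [0.435 0.327 0.048]
pipette_cup_mid 0.65 [340.6 197.2] [ 0.589 -0.03   0.048]
side 43.376628887800514 [ 0.814 -0.825  0.721]
round_bottle_mid 0.7 [316.4 176.6] [0.536 0.079 0.092]
square_bottle_mid 0.88 [295.  200.9] [ 0.521 -0.023  0.092]
square_bottle_mid 0.63 [315.1 178.5] [0.535 0.071 0.092]
large_weight_mid 0.83 [227.8 260.4] [ 0.432 -0.176  0.032]
large_weight_mid 0.65 [326.7 229. ] [ 0.591 -0.021  0.032]
large_weight_mid 0.3 [322.5 242.5] [ 0.595 -0.066  0.032]
small_weight_mid 0.71 [218.1 292.1] [ 0.485 -0.31   0.094]
mark_free 0.81 [340.9 221.1] [0.605 0.048 0.004]
mark_free 0.61 [322.3 240.5] [ 0.584 -0.029  0.004]
mark_full 0.73 [339.7 221.4] [0.602 0.046 0.004]
mark_full 0.57 [324.2 241.7] [ 0.589 -0.032  0.004]
caddy 0.94 [317.6 226.6] [0.559 0.018 0.   ]
side_tray 0.78 [309.4 150.9] [0.438 0.329 0.   ]
side_tray 0.33 [324.7 230.7] [0.578 0.009 0.   ]
pan 0.9 [211.3 302.9] [ 0.472 -0.316  0.07 ]
pan 0.75 [326.  230.4] [ 0.603 -0.07   0.07 ]
pipette_cup_mid 0.64 [317.8 174. ] [0.516 0.155 0.047]
pipette_cup_mid 0.63 [342.4 313.8] [ 0.687 -0.251  0.047]
```

View pics/top0.png

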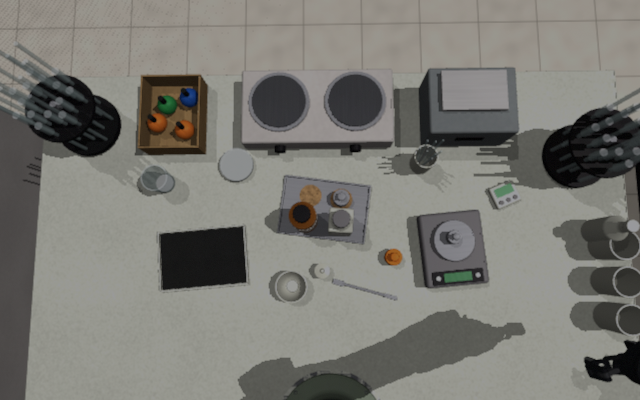

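View pics/side0.png

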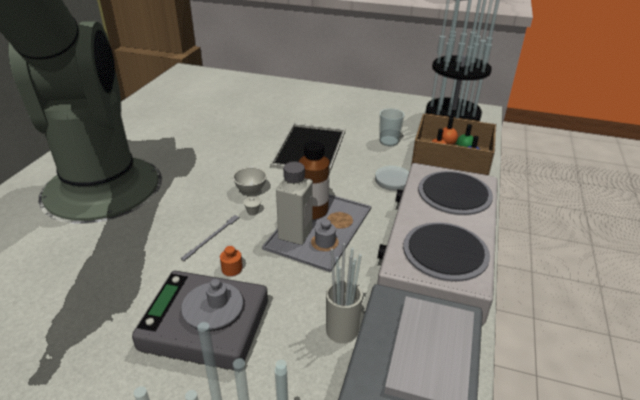

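The top picture shows the caddy at about (322,210), with the round bottle's cap at (302,214), the square bottle at (341,219), the large weight at (341,197) and the free mark at (310,195). The side tray is at (203,258), the small weight on the pan at (454,238), the orange decoy at (394,257) and the cup at (425,157). The side picture agrees. I'll move above the caddy for a close look.

```bash
python3 -m inch '[[0,0,-0.03,0,0,0.118,0],[0,0,-0.03,0,0,0.118,0],[0,0,-0.03,0,0,0.118,0],[0,0,-0.03,0,0,0.118,0]]' 
python3 -m inch '[[0.025,-0.043,0,0,0,0,0],[0.025,-0.043,0,0,0,0,0],[0.025,-0.043,0,0,0,0,0],[0.025,-0.043,0,0,0,0,0],[0.025,-0.043,0,0,0,0,0]]'
python3 -m inch '[[0.01,-0.048,0,0,0,0,0],[0.01,-0.048,0,0,0,0,0],[0.01,-0.048,0,0,0,0,0],[0.01,-0.048,0,0,0,0,0],[0.01,-0.048,0,0,0,0,0]]'
python3 -m inch '[[0,-0.048,0,0,0,0,0],[0,-0.048,0,0,0,0,0],[0,-0.048,0,0,0,0,0],[0,-0.024,0,0,0,0,0],[0,0,0,0,0,0,0]]'
cat > b.py <<'E'
from h import *
import sys
np.set_printoptions(precision=4,suppress=True)
s=telemetry.observe();print(s["position"],s["tool_rot"],s["clock"])
c=calibration("wrist");im=grab_frame("wrist");save(im,sys.argv[1]);print(np.array(c["pose"])[:3,3])
Z=dict(round_bottle_mid=.092,square_bottle_mid=.092,large_weight_mid=.032,small_weight_mid=.094,mark_free=.004,mark_full=.004,caddy=0,side_tray=0,pan=.07)
for k in sys.argv[2:]:
    k,_,z=k.partition("=");z=float(z or Z[k])
    for r in landmark_of(k,"wrist")[:3]: print(k,round(r["score"],2),np.array(r["xy"]),at(c,r["xy"],z))
E
python3 b.py w1 round_bottle_mid square_bottle_mid large_weight_mid mark_free caddy
```

```text
clock: 1.5
position: [0.227, -0.5822, 0.3526]
tool_rot: [3.142, -0.0, -0.105]
force: [-0.7, -0.2, -0.4]
grip_width: 0.0856
finger_force: 0.0
clock: 2.0
position: [0.3737, -0.3791, 0.3515]
tool_rot: [3.141, -0.0, -0.1]
force: [1.8, -0.7, -0.3]
grip_width: 0.0855
finger_force: 0.0
clock: 2.5
position: [0.4469, -0.1452, 0.3516]
tool_rot: [3.141, -0.001, -0.1]
force: [1.4, 0.1, -0.6]
grip_width: 0.0854
finger_force: 0.0
clock: 3.0
position: [0.4635, 0.0235, 0.3515]
tool_rot: [-3.141, -0.0, -0.095]
force: [-0.1, 0.0, -0.1]
grip_width: 0.0852
finger_force: 0.0
[0.4635 0.0235 0.3515] [-3.1406 -0.0003 -0.0952] 3.0
[0.5478 0.0155 0.4939]
large_weight_mid 0.87 [434.8 166.7] [ 0.4307 -0.1665  0.032 ]
large_weight_mid 0.67 [350.3  67.6] [ 0.5958 -0.0337  0.032 ]
mark_free 0.67 [297.6  68.8] [0.605  0.0475 0.004 ]
caddy 0.62 [320.   91.5] [0.568 0.015 0.   ]
```

View pics/w1.png

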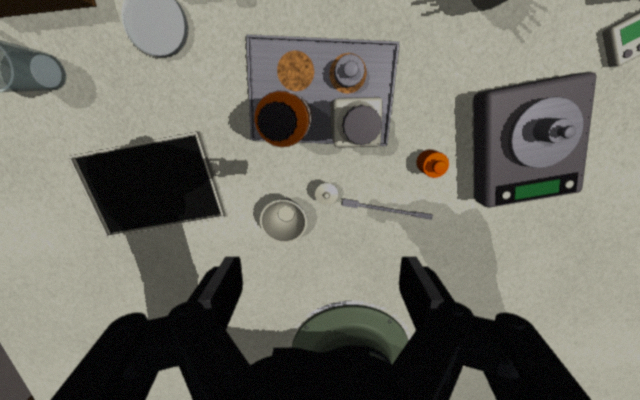

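The wrist view shows the caddy corners at (247,37), (398,41), (386,147) and (252,138). The round cap is at about (278,122), the square cap at (361,125), the free mark at (296,70), the large weight at (350,70) and the pan at (547,131). Next I'll compare these with the top camera.

```bash
cat > c.py <<'E'
from h import *
np.set_printoptions(precision=4,suppress=True)
ct=calibration("top");cw=calibration("wrist");cs=calibration("side");print(cw["fovy"],cw["cx"],cw["cy"])
top=cv2.imread("pics/top0.png");w=cv2.imread("pics/w1.png")
for n,c,p in [("T",ct,[(284,177),(370,185),(363,242),(278,235)]),("W",cw,[(247,37),(398,41),(386,147),(252,138)])]:
    q=np.array([at(c,x,.01)[:2] for x in p]);print(n,q.tolist(),q.mean(0),np.linalg.norm(np.roll(q,-1,0)-q,axis=1))
for n,c,p in [("T",ct,[(302,214),(341,218)]),("W",cw,[(278,122),(361,125)]),("S",cs,[(314.5,151),(293.5,171)])]:
    print(n,[at(c,x,.177)[:2] for x in p])
print(at(ct,(457,241),.07),at(cw,(547,131),.07))
cv2.imwrite("pics/m.png",np.hstack([cv2.resize(top[160:260,265:385],None,fx=4,fy=4,interpolation=2)[:400],cv2.resize(w[85:155,240:320],None,fx=4,fy=4,interpolation=2)[:280].copy() if 0 else cv2.resize(w[85:155,240:320],(320,400),interpolation=2)]))
for lab,c in [("side_tray","top"),("caddy","top"),("pan","top")]:
    pass
grab_frame("top")
for lab in ["side_tray","caddy"]:
    for r in outline_of(lab,"top")[:1]:
        m=r["region"].astype(np.uint8);h=cv2.convexHull(cv2.findNonZero(m));b=cv2.boxPoints(cv2.minAreaRect(h))
        q=np.array([at(ct,x,.01)[:2] for x in b]);print(lab,q.tolist(),q.mean(0),np.linalg.norm(np.roll(q,-1,0)-q,axis=1))
E
python3 c.py
```

```text
71.51323620698608 320.4261915095445 200.78793191343667
T [[0.6508261058893287, 0.12220029426880083], [0.6271502734189138, -0.11083833268386328], [0.4734947165287445, -0.08961504780196411], [0.4932943356520807, 0.13736137147408112]] [0.5612 0.0148] [0.2342 0.1551 0.2278 0.1583]
W [[0.6559490722711269, 0.11270628002248775], [0.6270876097295504, -0.11709643411456204], [0.46698312090683936, -0.09483025657337742], [0.5054940879726139, 0.13267551876365088]] [0.5639 0.0084] [0.2316 0.1616 0.2307 0.1518]
T [array([0.5319, 0.0635]), array([ 0.522 , -0.0279])]
W [array([0.5342, 0.059 ]), array([ 0.5218, -0.0316])]
S [array([0.5403, 0.0485]), array([ 0.5242, -0.0383])]
[ 0.4721 -0.3234  0.07  ] [ 0.4764 -0.3201  0.07  ]
caddy [[0.6130192743174483, 0.13480512047742796], [0.707826403805236, 0.09900237070792689], [0.6128682105663027, -0.13680804998068563], [0.5200482645069145, -0.09940919298610325]] [ 0.6134 -0.0006] [0.1013 0.2542 0.1001 0.252 ]
```

View pics/m.png

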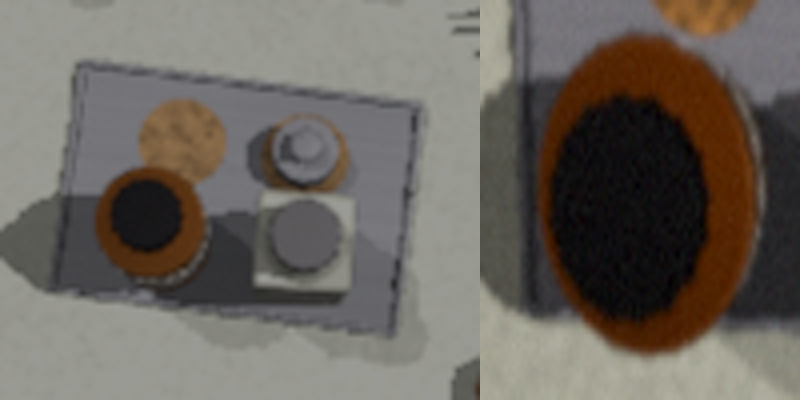

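The crop confirms the cap, mark and corner positions. Top and wrist views agree to about 4 mm. I'll hover over the round cap.

```bash
cat > d.py <<'E'
from h import *
import sys
from scipy.spatial.transform import Rotation as R
s=telemetry.observe();r=R.from_euler("xyz",s["tool_rot"]);t=np.array([float(v) for v in sys.argv[1:4]])
print("at",np.round(s["position"],4),"rot",np.round(s["tool_rot"],3),"t",round(s["clock"],1),"tool delta mm",np.round(1000*r.inv().apply(t-s["position"]),1))
E
python3 -m inch '[[0.016,-0.0115,0.03,0,0,0,0],[0.016,-0.0115,0.03,0,0,0,0],[0.016,-0.0115,0.03,0,0,0,0],[0.016,-0.0115,0.03,0,0,0,0],[0,0,0,0,0,0,0]]'
python3 d.py .532 .0625 .146
cat > e.py <<'E'
from h import *
import sys
# overlay predicted points on wrist view: args x,y,z ...
c=calibration("wrist");im=grab_frame("wrist").copy()
for a in sys.argv[2:]:
    p=[float(v) for v in a.split(",")];q=proj(c,p)
    cv2.circle(im,tuple(int(round(v)) for v in q),3,(255,0,255),1);print(a,np.round(q,1))
save(im,sys.argv[1])
E
python3 e.py w2 .532,.0625,.18 .522,-.029,.18
```

```text
clock: 3.95
position: [0.5314, 0.0601, 0.2275]
tool_rot: [3.141, 0.005, -0.099]
force: [-0.8, -0.3, -0.0]
grip_width: 0.0856
finger_force: 0.0
at [0.5314 0.0601 0.2275] rot [ 3.141  0.005 -0.099] t 4.0 tool delta mm [ 0.8 -2.4 81.5]
.532,.0625,.18 [317.6 223.8]
.522,-.029,.18 [440.9 225. ]
```

View pics/w2.png

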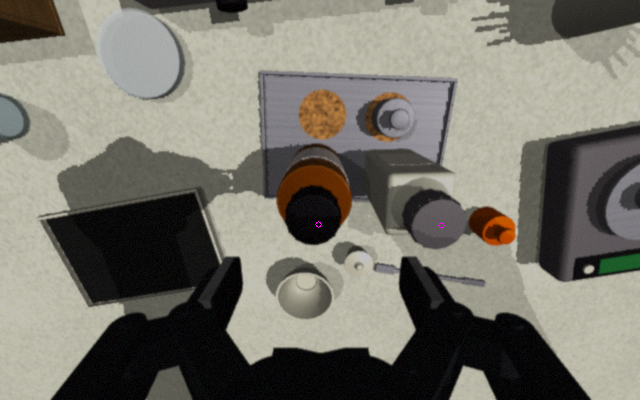

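The cap top's centre shows at (312,217), about 6 px from the prediction, and the square cap's at (437,219). I'll work these out.

```bash
python3 -c "
from h import *
c=calibration('wrist');t=calibration('top')
print(at(c,(312,217),.18),at(c,(437,219),.18),at(t,(301.5,213.7),.18),at(t,(341.5,218.7),.18))
print('marks',at(c,(322,113.5),.004),at(t,(310.5,195),.004))
print('lw',at(t,(341.7,198),.042), 'pan',at(t,(454.5,240),.07))
q=np.array([at(t,x,.01)[:2] for x in [(285,176.2),(370.5,185.7),(363.2,243.2),(278.2,232.5)]]);print(q,q.mean(0))
q=np.array([at(c,x,.01)[:2] for x in [(260,72),(456,80),(265,198)]]);print(q,(q[1]+q[2])/2)"
```

```text
[0.53697555 0.0655881  0.18      ] [ 0.52609394 -0.02736602  0.18      ] [0.53234553 0.06450414 0.18      ] [ 0.52006038 -0.02895397  0.18      ]
marks [0.60374953 0.05064967 0.004     ] [0.6017713  0.05040846 0.004     ]
lw [ 0.58777592 -0.03324921  0.042     ] pan [ 0.47462927 -0.31722391  0.07      ]
[[ 0.6530145   0.11948969]
 [ 0.62522412 -0.11215517]
 [ 0.47030438 -0.09009872]
 [ 0.49998645  0.13687473]] [0.56213236 0.01352763]
[[ 0.65804538  0.11931876]
 [ 0.62614924 -0.11270576]
 [ 0.50130697  0.13946934]] [0.5637281  0.01338179]
```

```bash
python3 -m inch '[[0.0015,-0.005,0.02,0,0,0.02,0],[0,0,0.03,0,0,0,0],[0,0,0.03,0,0,0,0],[0,0,0,0,0,0,0],[0,0,0,0,0,0,0.2]]' 40
python3 d.py .5335 .065 .146
python3 -m inch '[[0,0,0,0,0,0,0.4],[0,0,0,0,0,0,0.7],[0,0,0,0,0,0,0.8],[0,0,0,0,0,0,0.8],[0,0,0,0,0,0,0.8]]' 40
```

```text
clock: 4.5
position: [0.5341, 0.064, 0.1528]
tool_rot: [-3.142, -0.001, -0.121]
force: [0.7, 0.6, 0.7]
grip_width: 0.0731
finger_force: 0.0
at [0.5341 0.064  0.1528] rot [-3.142e+00 -1.000e-03 -1.210e-01] t 4.5 tool delta mm [-0.7 -1.   6.8]
clock: 5.0
position: [0.5348, 0.0646, 0.153]
tool_rot: [-3.141, -0.003, -0.12]
force: [-0.3, 2.1, 11.5]
grip_width: 0.0406
finger_force: 39.5
```

```bash
python3 -m inch '[[0,0,-0.005,0,0,0,0.8],[0,0,-0.012,0,0,0,0.8],[0,0,-0.02,0,0,0,0.8],[0,0,-0.02,0,0,0,0.8],[0,0,-0.013,0,0,0,0.8]]' 60
python3 -m inch '[[-0.005,-0.01,0,0,0,0,0.8],[-0.01,-0.02,0,0,0,0,0.8],[-0.013,-0.028,0,0,0,0,0.8],[-0.014,-0.031,0,0,0,0,0.8],[-0.014,-0.031,0,0,0,0,0.8]]'
python3 -m inch '[[-0.014,-0.031,0,0,0,0,0.8],[-0.014,-0.031,0,0,0,0,0.8],[-0.014,-0.031,0,0,0,0,0.8],[-0.014,-0.031,0,0,0,0,0.8],[-0.013,-0.028,0,0,0,0,0.8]]'
python3 -m inch '[[-0.01,-0.02,0,0,0,0,0.8],[-0.005,-0.012,0,0,0,0,0.8],[0,-0.003,0,0,0,0,0.8],[0,0,0,0,0,0,0.8],[0,0,0,0,0,0,0.8]]'
python3 d.py .432 .386 .153
python3 - <<'E'
from h import *
im=grab_frame("top");save(im[120:320,80:400],"t3")
c=calibration("top")
for r in landmark_of("side_tray","top")[:1]: print(r,at(c,r["xy"],0))
print([at(c,p,.01)[:2] for p in [(158,233),(245,227),(248,284),(163,291)]])
s=telemetry.observe();print(s["force"],s["grip_width"])
E
```

```text
clock: 5.5
position: [0.534, 0.0643, 0.2234]
tool_rot: [-3.141, -0.001, -0.12]
force: [0.0, 0.2, -4.5]
grip_width: 0.04
finger_force: 61.4
clock: 6.0
position: [0.4913, 0.1916, 0.2207]
tool_rot: [3.141, 0.001, -0.12]
force: [0.6, 0.4, -4.7]
grip_width: 0.0404
finger_force: 61.5
clock: 6.5
position: [0.442, 0.3476, 0.2205]
tool_rot: [3.141, 0.001, -0.12]
force: [1.2, 0.3, -5.9]
grip_width: 0.0403
finger_force: 61.5
clock: 7.0
position: [0.4327, 0.382, 0.2209]
tool_rot: [3.141, 0.001, -0.121]
force: [0.0, 0.3, -4.0]
grip_width: 0.0405
finger_force: 61.7
at [0.4327 0.382  0.2209] rot [ 3.141e+00  1.000e-03 -1.210e-01] t 7.0 tool delta mm [-1.2 -4.  67.9]
{'xy': [201.5, 258.0], 'score': 0.76} [0.43314233 0.34407061 0.        ]
[array([0.50033105, 0.46093514]), array([0.51523146, 0.22633975]), array([0.36411008, 0.21591351]), array([0.34654985, 0.44150768])]
[ 0.61593125  0.251828   -4.83501633] 0.0404004230962571
```

View pics/t3.png

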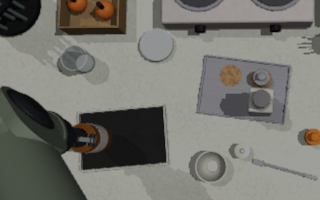

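Bottle held over the tray's left half. Lowering.

```bash
python3 -m inch '[[0,0,0.015,0,0,0,0.8],[0,0,0.025,0,0,0,0.8],[0,0,0.015,0,0,0,0.8],[0,0,0.009,0,0,0,0.8],[0,0,0.003,0,0,0,0.8]]'
python3 -m inch '[[0,0,0.0015,0,0,0,0.8],[0,0,0,0,0,0,0.8]]'
```

```text
clock: 7.6
position: [0.4327, 0.3822, 0.1536]
tool_rot: [3.141, 0.001, -0.121]
force: [-0.2, -0.9, -4.7]
grip_width: 0.0405
finger_force: 61.5
clock: 7.8
position: [0.433, 0.383, 0.1534]
tool_rot: [-3.141, -0.0, -0.121]
force: [-0.8, 0.9, -4.5]
grip_width: 0.0399
finger_force: 61.7
```

```bash
python3 -m inch '[[0,0,0.0015,0,0,0,0.8],[0,0,0.0,0,0,0,0.8]]'; python3 -m inch '[[0,0,0.0015,0,0,0,0.8],[0,0,0.0,0,0,0,0.8]]'; python3 -m inch '[[0,0,0.0015,0,0,0,0.8],[0,0,0.0,0,0,0,0.8]]'
```

```text
clock: 8.0
position: [0.4333, 0.3836, 0.1531]
tool_rot: [-3.139, -0.001, -0.12]
force: [-2.0, -1.2, 15.9]
grip_width: 0.0404
finger_force: 63.7
clock: 8.2
position: [0.4336, 0.3846, 0.1526]
tool_rot: [-3.137, -0.002, -0.12]
force: [-5.0, -0.7, 27.6]
grip_width: 0.0402
finger_force: 65.7
clock: 8.4
position: [0.4341, 0.3848, 0.1526]
tool_rot: [-3.136, -0.004, -0.12]
force: [-9.1, -5.2, 51.6]
grip_width: 0.0403
finger_force: 68.2
```

```bash
python3 -m inch '[[0,0,-0.003,0,0,0,0.8],[0,0,0,0,0,0,0.4],[0,0,0,0,0,0,0.1],[0,0,0,0,0,0,0],[0,0,-0.02,0,0,0,0]]' 40
python3 -m inch '[[0,0,-0.04,0,0,0,0],[0,0,-0.04,0,0,0,0],[0,0,0,0,0,0,0],[0,0,0,0,0,0,0]]'
python3 d.py .523 -.028 .24
```

```text
clock: 8.9
position: [0.4317, 0.382, 0.1693]
tool_rot: [3.138, 0.003, -0.12]
force: [0.8, -0.2, 0.7]
grip_width: 0.0854
finger_force: 0.0
clock: 9.3
position: [0.4328, 0.383, 0.2517]
tool_rot: [-3.141, -0.001, -0.12]
force: [0.4, 0.1, -0.9]
grip_width: 0.0851
finger_force: 0.0
at [0.4328 0.383  0.2517] rot [-3.141e+00 -1.000e-03 -1.200e-01] t 9.3 tool delta mm [138.9 397.2  11.4]
```

```bash
python3 -m inch '[[0.0139,0.0397,0.001,0,0,0,0],[0.0139,0.0397,0.001,0,0,0,0],[0.0139,0.0397,0.001,0,0,0,0],[0.0139,0.0397,0.001,0,0,0,0],[0.0139,0.0397,0.001,0,0,0,0]]'
python3 -m inch '[[0.0139,0.0397,0.001,0,0,0,0],[0.0139,0.0397,0.001,0,0,0,0],[0.0139,0.0397,0.001,0,0,0,0],[0.0139,0.0397,0.001,0,0,0,0],[0.0139,0.0397,0.001,0,0,0,0]]'
python3 -m inch '[[0,0,0,0,0,0,0],[0,0,0,0,0,0,0]]'
python3 d.py .523 -.028 .153
python3 e.py w4 .523,-.028,.18 .601,.051,.004
```

```text
clock: 9.8
position: [0.4774, 0.1756, 0.245]
tool_rot: [3.14, 0.002, -0.12]
force: [1.0, 1.0, -0.0]
grip_width: 0.0852
finger_force: 0.0
clock: 10.3
position: [0.5225, -0.0297, 0.2401]
tool_rot: [3.141, 0.002, -0.12]
force: [0.5, 1.5, -0.8]
grip_width: 0.0849
finger_force: 0.0
clock: 10.5
position: [0.5224, -0.0288, 0.24]
tool_rot: [3.141, 0.002, -0.122]
force: [0.4, 1.5, 0.2]
grip_width: 0.0856
finger_force: 0.0
at [ 0.5224 -0.0288  0.24  ] rot [ 3.141e+00  2.000e-03 -1.220e-01] t 10.5 tool delta mm [ 0.7 -0.9 87. ]
.523,-.028,.18 [319.7 217.3]
.601,.051,.004 [252.6 117.2]
```

View pics/w4.png

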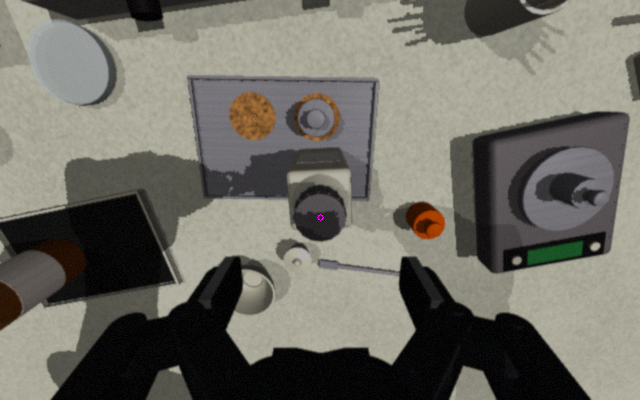

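The square cap is centred at (320,213) and the prediction is within 4 px. The mark prediction at (252,117) is right too, and the round bottle stands on the tray. Grasping.

```bash
python3 -m inch '[[0.002,0,0.029,0,0,0,0],[0,0,0.029,0,0,0,0],[0,0,0.029,0,0,0,0],[0,0,0,0,0,0,0.2],[0,0,0,0,0,0,0.4]]' 40
python3 -m inch '[[0,0,0,0,0,0,0.6],[0,0,0,0,0,0,0.8],[0,0,0,0,0,0,0.8],[0,0,0,0,0,0,0.8]]' 40
python3 -m inch '[[0,0,-0.005,0,0,0,0.8],[0,0,-0.012,0,0,0,0.8],[0,0,-0.02,0,0,0,0.8],[0,0,-0.02,0,0,0,0.8],[0,0,-0.013,0,0,0,0.8]]' 60
python3 d.py .441 .276 .223
```

```text
clock: 11.05
position: [0.5248, -0.0274, 0.1545]
tool_rot: [3.141, 0.001, -0.119]
force: [0.1, -0.7, -0.2]
grip_width: 0.0588
finger_force: 0.0
clock: 11.45
position: [0.5257, -0.028, 0.1558]
tool_rot: [-3.141, -0.002, -0.12]
force: [-1.7, -0.0, 8.8]
grip_width: 0.0408
finger_force: 40.7
clock: 11.95
position: [0.5253, -0.0283, 0.2266]
tool_rot: [-3.141, -0.002, -0.12]
force: [-0.0, 0.3, -3.1]
grip_width: 0.0399
finger_force: 61.0
at [ 0.5253 -0.0283  0.2266] rot [-3.141e+00 -2.000e-03 -1.200e-01] t 11.9 tool delta mm [-120.3 -291.9    3.5]
```

```bash
python3 -m inch '[[-0.0045,-0.0108,0,0,0,0,0.8],[-0.009,-0.0216,0,0,0,0,0.8],[-0.0134,-0.0324,0,0,0,0,0.8],[-0.0134,-0.0324,0,0,0,0,0.8],[-0.0134,-0.0324,0,0,0,0,0.8]]'
python3 -m inch '[[-0.0134,-0.0324,0,0,0,0,0.8],[-0.0134,-0.0324,0,0,0,0,0.8],[-0.0134,-0.0324,0,0,0,0,0.8],[-0.0134,-0.0324,0,0,0,0,0.8],[-0.009,-0.0216,0,0,0,0,0.8]]'
python3 -m inch '[[-0.0045,-0.0108,0,0,0,0,0.8],[0,0,0.01,0,0,0,0.8],[0,0,0.025,0,0,0,0.8],[0,0,0.02,0,0,0,0.8],[0,0,0.013,0,0,0,0.8]]'
python3 -m inch '[[0,0,0.002,0,0,0,0.8],[0,0,0.001,0,0,0,0.8],[0,0,0,0,0,0,0.8]]'
python3 d.py .441 .276 .1555
```

```text
clock: 12.45
position: [0.486, 0.1088, 0.2241]
tool_rot: [3.142, 0.001, -0.12]
force: [0.8, -0.6, -2.1]
grip_width: 0.0399
finger_force: 61.1
clock: 12.95
position: [0.4413, 0.2674, 0.2241]
tool_rot: [-3.141, 0.001, -0.118]
force: [-0.4, 0.2, -2.4]
grip_width: 0.0401
finger_force: 61.2
clock: 13.45
position: [0.4398, 0.2742, 0.1547]
tool_rot: [3.14, 0.001, -0.122]
force: [-4.7, -8.9, 45.1]
grip_width: 0.0402
finger_force: 67.9
clock: 13.75
position: [0.4404, 0.2745, 0.1532]
tool_rot: [3.141, 0.0, -0.122]
force: [0.4, -2.7, 1.9]
grip_width: 0.0403
finger_force: 68.4
at [0.4404 0.2745 0.1532] rot [ 3.141  0.    -0.122] t 13.8 tool delta mm [ 0.4 -1.6 -2.3]
```

```bash
python3 -m inch '[[0,0,-0.001,0,0,0,0.6],[0,0,0,0,0,0,0.3],[0,0,0,0,0,0,0],[0,0,0,0,0,0,0],[0,0,-0.02,0,0,0,0]]' 40
python3 -m inch '[[0,0,-0.04,0,0,0,0],[0,0,-0.04,0,0,0,0],[0,0,0,0,0,0,0],[0,0,0,0,0,0,0]]'
python3 d.py .474 -.320 .25
python3 - <<'E'
from h import *
im=grab_frame("side")
c=calibration("side")
for k,z in [("round_bottle_mid",.092),("square_bottle_mid",.092),("small_weight_mid",.094),("pan",.07)]:
    for r in landmark_of(k,"side")[:2]: print(k,round(r["score"],2),np.round(r["xy"],1),np.round(at(c,r["xy"],z),4))
E
```

```text
clock: 14.25
position: [0.4391, 0.2752, 0.1728]
tool_rot: [3.139, 0.003, -0.12]
force: [0.2, 0.3, 0.2]
grip_width: 0.0853
finger_force: 0.0
clock: 14.65
position: [0.4402, 0.276, 0.2549]
tool_rot: [-3.14, -0.001, -0.12]
force: [-0.1, -0.5, -0.9]
grip_width: 0.0852
finger_force: 0.0
at [0.4402 0.276  0.2549] rot [-3.14e+00 -1.00e-03 -1.20e-01] t 14.7 tool delta mm [105.  587.6   4.3]
round_bottle_mid 0.87 [315.  110.1] [0.4312 0.3987 0.092 ]
square_bottle_mid 0.96 [300.2 127.4] [0.4251 0.289  0.092 ]
small_weight_mid 0.63 [217.7 290. ] [ 0.482  -0.3056  0.094 ]
pan 0.81 [211.  303.2] [ 0.4722 -0.3168  0.07  ]
pan 0.28 [214.4 290. ] [ 0.4638 -0.2875  0.07  ]
```

```bash
python3 -m inch '[[0.0081,0.0452,0,0,0,0,0],[0.0081,0.0452,0,0,0,0,0],[0.0081,0.0452,0,0,0,0,0],[0.0081,0.0452,0,0,0,0,0],[0.0081,0.0452,0,0,0,0,0]]'
python3 -m inch '[[0.0081,0.0452,0,0,0,0,0],[0.0081,0.0452,0,0,0,0,0],[0.0081,0.0452,0,0,0,0,0],[0.0081,0.0452,0,0,0,0,0],[0.0081,0.0452,0,0,0,0,0]]'
python3 -m inch '[[0.0081,0.0452,0,0,0,0,0],[0.0081,0.0452,0,0,0,0,0],[0.0081,0.0452,0,0,0,0,0],[0,0,0,0,0,0,0],[0,0,0,0,0,0,0]]'
python3 d.py .476 -.315 .078
python3 e.py w5 .474,-.319,.07 .476,-.315,.118; python3 b.py w5b pan small_weight_mid
```

```text
clock: 15.4
position: [0.4527, 0.0448, 0.2539]
tool_rot: [3.141, 0.001, -0.12]
force: [1.2, 0.4, 0.2]
grip_width: 0.0851
finger_force: 0.0
clock: 15.9
position: [0.4658, -0.1845, 0.2539]
tool_rot: [3.141, 0.001, -0.12]
force: [0.4, 0.8, 0.1]
grip_width: 0.085
finger_force: 0.0
clock: 16.4
position: [0.4734, -0.3209, 0.2533]
tool_rot: [-3.141, 0.002, -0.122]
force: [0.7, 1.7, -0.6]
grip_width: 0.0856
finger_force: 0.0
at [ 0.4734 -0.3209  0.2533] rot [-3.141e+00  2.000e-03 -1.220e-01] t 16.4 tool delta mm [  2.2  -6.2 175.3]
.474,-.319,.07 [319.1 178. ]
.476,-.315,.118 [314.8 188.2]
[ 0.4738 -0.3197  0.2535] [-3.141   0.0015 -0.1204] 16.45
[ 0.5582 -0.3298  0.3958]
small_weight_mid 0.91 [310.1 176.1] [ 0.4839 -0.3089  0.094 ]
```

View pics/w5.png

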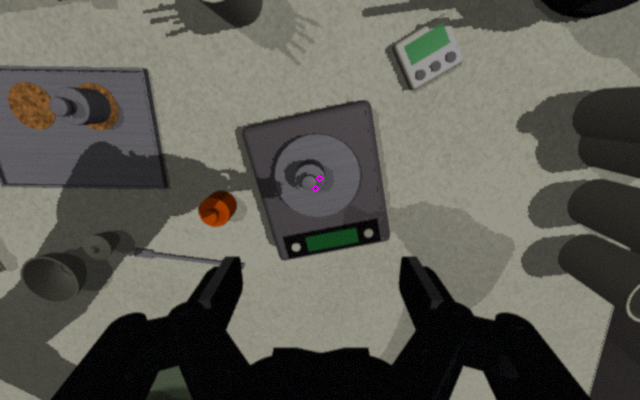

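The pan's centre shows at (318,175) and the small weight's knob at (309,181), which puts the weight at about (.483,-.309) and the pan at (.475,-.318). Grasping the small weight.

```bash
python3 -m inch '[[0.004,-0.006,0.04,0,0,0,0],[0.004,-0.006,0.04,0,0,0,0],[0,0,0.04,0,0,0,0],[0,0,0.035,0,0,0,0],[0,0,0.018,0,0,0,0]]' 30
python3 -m inch '[[0,0,0.008,0,0,0,0],[0,0,0,0,0,0,0.2]]'
python3 d.py .483 -.309 .073
python3 -m inch '[[0,0,0,0,0,0,0.5],[0,0,0,0,0,0,0.8],[0,0,0,0,0,0,0.9],[0,0,0,0,0,0,0.9],[0,0,0,0,0,0,0.9]]' 30
```

```text
clock: 17.1
position: [0.4827, -0.3075, 0.0787]
tool_rot: [-3.14, 0.003, -0.119]
force: [-0.4, -0.2, 0.8]
grip_width: 0.0853
finger_force: 0.0
clock: 17.3
position: [0.4834, -0.3086, 0.0729]
tool_rot: [-3.141, 0.001, -0.12]
force: [-0.5, -0.4, 0.4]
grip_width: 0.0732
finger_force: 0.0
at [ 0.4834 -0.3086  0.0729] rot [-3.141e+00  1.000e-03 -1.200e-01] t 17.3 tool delta mm [-0.3  0.5 -0.1]
clock: 17.8
position: [0.484, -0.3094, 0.0744]
tool_rot: [3.141, -0.001, -0.12]
force: [-0.8, 1.5, 9.9]
grip_width: 0.0334
finger_force: 28.9
```

```bash
python3 -m inch '[[0,0,-0.015,0,0,0,0.9],[0,0,-0.035,0,0,0,0.9],[0,0,-0.045,0,0,0,0.9],[0,0,-0.03,0,0,0,0.9],[0,0,0,0,0,0,0.9]]' 40
python3 d.py .601 .051 .1
```

```text
clock: 18.3
position: [0.4849, -0.3104, 0.2033]
tool_rot: [3.139, -0.006, -0.121]
force: [0.1, -0.5, -2.1]
grip_width: 0.0327
finger_force: 40.5
at [ 0.4849 -0.3104  0.2033] rot [ 3.139 -0.006 -0.121] t 18.3 tool delta mm [  71.1 -373.   103. ]
```

```bash
python3 -m inch '[[0,-0.02,0,0,0,0,0.9],[0,-0.035,0,0,0,0,0.9],[0.009,-0.042,0,0,0,0,0.9],[0.009,-0.042,0,0,0,0,0.9],[0.009,-0.042,0,0,0,0,0.9]]'
python3 -m inch '[[0.009,-0.042,0,0,0,0,0.9],[0.009,-0.042,0,0,0,0,0.9],[0.009,-0.042,0,0,0,0,0.9],[0.009,-0.042,0,0,0,0,0.9],[0.009,-0.024,0,0,0,0,0.9]]'
python3 -m inch '[[0,0,0,0,0,0,0.9],[0,0,0,0,0,0,0.9]]'
python3 d.py .601 .051 .1
python3 e.py w6 .601,.051,.004 .589,-.032,.06; python3 b.py w6b mark_free large_weight_mid
```

```text
clock: 18.8
position: [0.5319, -0.1312, 0.1984]
tool_rot: [3.142, 0.0, -0.121]
force: [0.7, -0.7, -2.8]
grip_width: 0.0325
finger_force: 40.5
clock: 19.3
position: [0.5996, 0.0564, 0.1981]
tool_rot: [-3.141, 0.001, -0.117]
force: [0.3, -0.8, -2.0]
grip_width: 0.0329
finger_force: 40.5
clock: 19.5
position: [0.5992, 0.0523, 0.198]
tool_rot: [3.141, 0.001, -0.12]
force: [-0.6, -0.2, -2.5]
grip_width: 0.0329
finger_force: 40.5
at [0.5992 0.0523 0.198 ] rot [ 3.141e+00  1.000e-03 -1.200e-01] t 19.5 tool delta mm [ 2.  1. 98.]
.601,.051,.004 [321.5 174.7]
.589,-.032,.06 [401.3 189.4]
[0.5992 0.0515 0.1981] [ 3.1408  0.0008 -0.121 ] 19.55
[0.6834 0.0415 0.3405]
mark_free 0.98 [323.8 176.4] [0.5984 0.0475 0.004 ]
large_weight_mid 0.91 [392.2 178.6] [ 0.5935 -0.0304  0.032 ]
large_weight_mid 0.84 [499.1 281.4] [ 0.4377 -0.1643  0.032 ]
```

View pics/w6.png

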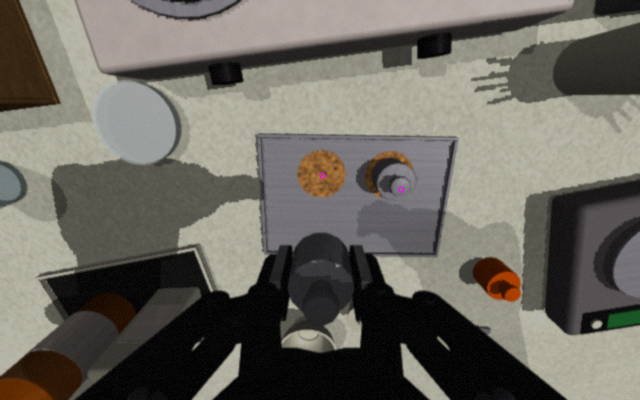

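The weight is held and the free mark's centre is at (321,174), which matches the estimate. Lowering onto the mark.

```bash
python3 -m inch '[[0.002,0.001,0.035,0,0,0,0.9],[0,0,0.045,0,0,0,0.9],[0,0,0.045,0,0,0,0.9],[0,0,0.04,0,0,0,0.9],[0,0,0.015,0,0,0,0.9]]'
python3 -m inch '[[0,0,0.006,0,0,0,0.9],[0,0,0.001,0,0,0,0.9],[0,0,0,0,0,0,0.9]]'
python3 -m inch '[[0,0,0.0015,0,0,0,0.9],[0,0,0,0,0,0,0.9]]'
```

```text
clock: 20.2
position: [0.5995, 0.0502, 0.015]
tool_rot: [3.14, 0.004, -0.121]
force: [-0.2, 0.7, -2.3]
grip_width: 0.0325
finger_force: 40.4
clock: 20.5
position: [0.6025, 0.0511, 0.0129]
tool_rot: [-3.141, -0.002, -0.12]
force: [-0.6, 0.3, -2.4]
grip_width: 0.0327
finger_force: 40.4
clock: 20.7
position: [0.602, 0.0513, 0.0106]
tool_rot: [-3.141, -0.001, -0.12]
force: [0.0, -0.2, -2.5]
grip_width: 0.0328
finger_force: 40.4
```

```bash
python3 -m inch '[[0,0,0.0015,0,0,0,0.9],[0,0,0,0,0,0,0.9]]'; python3 -m inch '[[0,0,0.0015,0,0,0,0.9],[0,0,0,0,0,0,0.9]]'
```

```text
clock: 20.9
position: [0.6017, 0.0513, 0.0086]
tool_rot: [-3.141, -0.0, -0.12]
force: [-0.6, 0.9, 1.8]
grip_width: 0.0329
finger_force: 41.1
clock: 21.1
position: [0.6018, 0.0512, 0.0084]
tool_rot: [-3.141, -0.001, -0.121]
force: [-10.4, 2.2, 31.8]
grip_width: 0.0334
finger_force: 43.9
```

```bash
python3 -m inch '[[0,0,-0.0015,0,0,0,0.8],[0,0,0,0,0,0,0.6],[0,0,0,0,0,0,0.4],[0,0,0,0,0,0,0.4],[0,0,-0.02,0,0,0,0.4]]'
python3 -m inch '[[0,0,-0.04,0,0,0,0.4],[0,0,-0.045,0,0,0,0.3],[0,0,-0.02,0,0,0,0.15],[0,0,0,0,0,0,0.15],[0,0,0,0,0,0,0.15]]'
python3 d.py .591 -.032 .008
python3 b.py w7 mark_free small_weight_mid=.028 large_weight_mid
```

```text
clock: 21.6
position: [0.6, 0.051, 0.0263]
tool_rot: [3.14, 0.004, -0.12]
force: [-0.8, 0.6, 0.1]
grip_width: 0.0507
finger_force: 0.0
clock: 22.1
position: [0.6015, 0.0513, 0.1331]
tool_rot: [-3.142, -0.0, -0.12]
force: [0.1, -0.6, 0.1]
grip_width: 0.0729
finger_force: 0.0
at [0.6015 0.0513 0.1331] rot [-3.142 -0.    -0.12 ] t 22.1 tool delta mm [ -0.4  84.  125.1]
[0.6015 0.0513 0.1331] [-3.1415 -0.     -0.1201] 22.1
[0.6856 0.0413 0.2755]
small_weight_mid 0.86 [319.3 201.2] [0.5999 0.0529 0.028 ]
large_weight_mid 0.9 [411.3 200.6] [ 0.5917 -0.0321  0.032 ]
large_weight_mid 0.71 [533.7 318.6] [ 0.4392 -0.1626  0.032 ]
large_weight_mid 0.27 [321.7 189.4] [0.6124 0.0491 0.032 ]
```

View pics/w7.png

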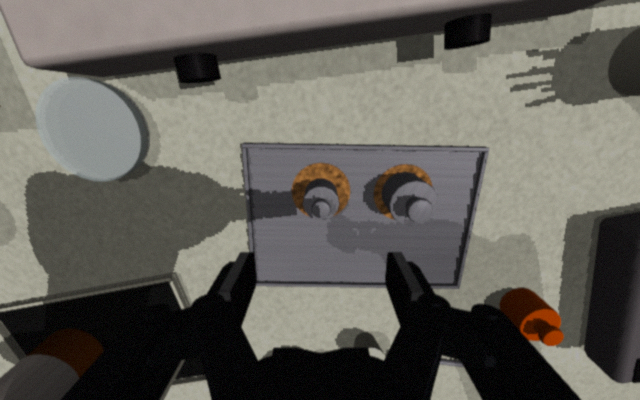

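The small weight stands on the free mark at about (.600,.053). The large weight is at (.592,-.032), so I'll grasp it.

```bash
python3 -m inch '[[0,0.042,0,0,0,0,0.15],[0,0.042,0,0,0,0,0.15],[0,0,0.04,0,0,0,0.15],[0,0,0.04,0,0,0,0.15],[0,0,0.03,0,0,0,0.15]]'
python3 -m inch '[[0,0,0.013,0,0,0,0.15],[0,0,0,0,0,0,0.15]]' 60
python3 d.py .592 -.032 .009
python3 -m inch '[[0,0,0,0,0,0,0.4],[0,0,0,0,0,0,0.7],[0,0,0,0,0,0,0.9],[0,0,0,0,0,0,0.9]]' 60
python3 -m inch '[[0,0,-0.005,0,0,0,0.9],[0,0,-0.025,0,0,0,0.9],[0,0,-0.045,0,0,0,0.9],[0,0,-0.045,0,0,0,0.9],[0,0,-0.04,0,0,0,0.9]]' 80
python3 -m inch '[[0,0,-0.02,0,0,0,0.9],[0,0,0,0,0,0,0.9]]'
python3 d.py .475 -.318 .16
```

```text
clock: 22.8
position: [0.5903, -0.0325, 0.0205]
tool_rot: [3.141, 0.002, -0.121]
force: [-0.6, -0.4, 0.3]
grip_width: 0.0722
finger_force: 0.0
clock: 23.0
position: [0.5903, -0.0324, 0.0086]
tool_rot: [3.141, 0.003, -0.12]
force: [-0.4, -0.9, 0.7]
grip_width: 0.0725
finger_force: 0.0
at [ 0.5903 -0.0324  0.0086] rot [ 3.141e+00  3.000e-03 -1.200e-01] t 23.0 tool delta mm [ 1.6 -0.6 -0.4]
clock: 23.4
position: [0.5923, -0.0322, 0.012]
tool_rot: [-3.141, -0.002, -0.12]
force: [-1.8, 0.3, 7.4]
grip_width: 0.0425
finger_force: 60.1
clock: 23.9
position: [0.5913, -0.0322, 0.1732]
tool_rot: [-3.141, -0.001, -0.12]
force: [1.2, 0.1, -4.8]
grip_width: 0.0418
finger_force: 82.2
clock: 24.1
position: [0.5927, -0.0322, 0.1938]
tool_rot: [-3.141, -0.005, -0.12]
force: [1.2, 0.2, -5.3]
grip_width: 0.042
finger_force: 82.3
at [ 0.5927 -0.0322  0.1938] rot [-3.141 -0.005 -0.12 ] t 24.1 tool delta mm [-82.7 297.9  33.1]
```

```bash
python3 -m inch '[[-0.01,0.015,0,0,0,0,0.9],[-0.012,0.03,0,0,0,0,0.9],[-0.012,0.038,0,0,0,0,0.9],[-0.012,0.038,0,0,0,0,0.9],[-0.012,0.038,0,0,0,0,0.9]]'
python3 -m inch '[[-0.012,0.038,0,0,0,0,0.9],[-0.008,0.038,0.01,0,0,0,0.9],[-0.005,0.038,0.01,0,0,0,0.9],[0,0.025,0.013,0,0,0,0.9],[0,0,0,0,0,0,0.9]]'
python3 -m inch '[[0,0,0,0,0,0,0.9]]'
python3 d.py .475 -.318 .077
python3 e.py w8 .475,-.318,.07
```

```text
clock: 24.6
position: [0.5127, -0.1845, 0.189]
tool_rot: [3.142, 0.002, -0.12]
force: [0.6, -0.4, -5.2]
grip_width: 0.0422
finger_force: 82.3
clock: 25.1
position: [0.4699, -0.3214, 0.1546]
tool_rot: [3.141, 0.004, -0.125]
force: [-0.2, -0.2, -5.1]
grip_width: 0.0414
finger_force: 82.5
clock: 25.2
position: [0.4719, -0.3182, 0.1559]
tool_rot: [-3.141, 0.003, -0.122]
force: [0.3, 0.9, -4.1]
grip_width: 0.0423
finger_force: 82.5
at [ 0.4719 -0.3182  0.1559] rot [-3.141e+00  3.000e-03 -1.220e-01] t 25.2 tool delta mm [ 3.3 -0.5 78.9]
.475,-.318,.07 [320.2 203. ]
```

View pics/w8.png

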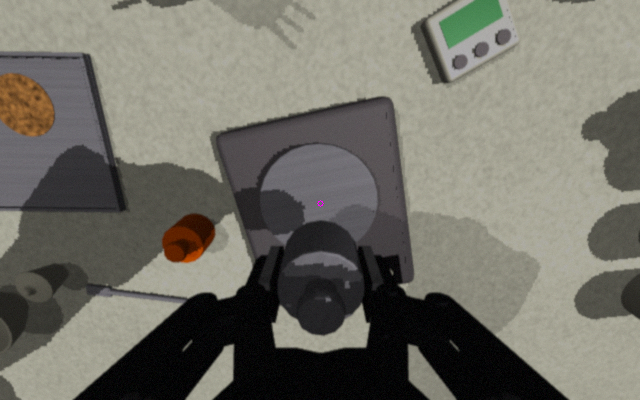

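The pan spans columns 260–379 and its top is at row 143, so its centre is at about (319.5,201). The target holds. Lowering.

```bash
python3 -m inch '[[0.003,0,0.02,0,0,0,0.9],[0,0,0.03,0,0,0,0.9],[0,0,0.02,0,0,0,0.9],[0,0,0.004,0,0,0,0.9],[0,0,0,0,0,0,0.9]]'
python3 -m inch '[[0,0,0.0015,0,0,0,0.9],[0,0,0,0,0,0,0.9]]'
python3 -m inch '[[0,0,0.0015,0,0,0,0.9],[0,0,0,0,0,0,0.9]]'
```

```text
clock: 25.75
position: [0.4763, -0.3177, 0.0832]
tool_rot: [-3.141, 0.001, -0.119]
force: [0.5, 0.5, -3.6]
grip_width: 0.0419
finger_force: 82.8
clock: 25.95
position: [0.4768, -0.3186, 0.0827]
tool_rot: [3.141, -0.001, -0.12]
force: [-0.8, -0.6, -5.0]
grip_width: 0.0425
finger_force: 82.8
clock: 26.15
position: [0.4764, -0.3185, 0.0806]
tool_rot: [3.141, -0.0, -0.12]
force: [-0.4, 0.0, -4.3]
grip_width: 0.0421
finger_force: 82.8
```

```bash
python3 -m inch '[[0,0,0.002,0,0,0,0.9],[0,0,0,0,0,0,0.9]]'
python3 -m inch '[[0,0,0.0015,0,0,0,0.9],[0,0,0,0,0,0,0.9]]'

```

```text
clock: 26.35
position: [0.4762, -0.3185, 0.0782]
tool_rot: [3.141, 0.0, -0.12]
force: [-0.1, 0.8, -4.8]
grip_width: 0.0423
finger_force: 83.0
clock: 26.55
position: [0.4763, -0.3185, 0.078]
tool_rot: [-3.141, -0.0, -0.121]
force: [-6.7, 5.1, 23.9]
grip_width: 0.0421
finger_force: 86.4
```

```bash
python3 -m inch '[[0,0,-0.0015,0,0,0,0.7],[0,0,0,0,0,0,0.4],[0,0,0,0,0,0,0.1],[0,0,0,0,0,0,0],[0,0,-0.02,0,0,0,0]]' 40
python3 -m inch '[[0,0,-0.045,0,0,0,0],[0,0,-0.045,0,0,0,0],[0,0,-0.045,0,0,0,0],[0,0,-0.02,0,0,0,0],[0,0,0,0,0,0,0]]'
python3 d.py .440 .276 .255
python3 b.py w9 large_weight_mid=.098 pan
python3 - <<'E'
from h import *
im=grab_frame("side");save(im,"s9");c=calibration("side")
for k,z in [("round_bottle_mid",.092),("square_bottle_mid",.092),("small_weight_mid",.028),("large_weight_mid",.098),("pan",.07),("pipette_cup_mid",.0475)]:
    for r in landmark_of(k,"side")[:1]: print(k,round(r["score"],2),np.round(r["xy"],1),np.round(at(c,r["xy"],z),4))
E
```

```text
clock: 27.05
position: [0.4752, -0.3178, 0.0966]
tool_rot: [-3.141, 0.003, -0.12]
force: [-1.5, 0.1, 0.1]
grip_width: 0.0855
finger_force: 0.0
clock: 27.55
position: [0.4773, -0.3192, 0.2563]
tool_rot: [3.14, -0.004, -0.12]
force: [-0.2, -0.0, -0.9]
grip_width: 0.0854
finger_force: 0.0
at [ 0.4773 -0.3192  0.2563] rot [ 3.14  -0.004 -0.12 ] t 27.6 tool delta mm [-1.085e+02 -5.864e+02 -1.000e-01]
[ 0.4773 -0.3192  0.2563] [ 3.14   -0.0044 -0.1203] 27.55
[ 0.5608 -0.3289  0.3991]
large_weight_mid 0.92 [216.2 214. ] [ 0.4569 -0.1944  0.098 ]
large_weight_mid 0.79 [319.2 183.1] [ 0.4794 -0.318   0.098 ]
round_bottle_mid 0.64 [313.1 111.1] [0.4281 0.391  0.092 ]
square_bottle_mid 0.88 [302.1 129.2] [0.433  0.2812 0.092 ]
small_weight_mid 0.6 [337.9 207.8] [0.5926 0.0638 0.028 ]
large_weight_mid 0.82 [229.8 260. ] [ 0.4718 -0.2361  0.098 ]
pan 0.59 [211.9 302.5] [ 0.4729 -0.3149  0.07  ]
pipette_cup_mid 0.91 [344.5 315. ] [ 0.6911 -0.2525  0.0475]
```

View pics/s9.png

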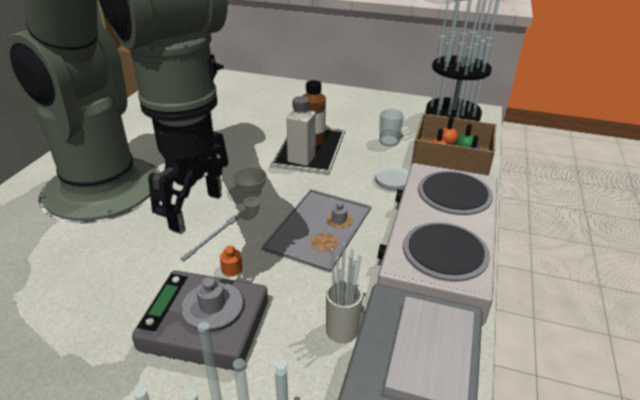

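View pics/w9.png

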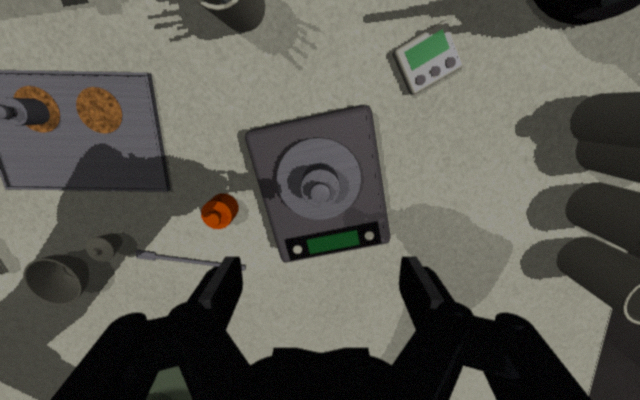

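The side view shows both bottles on the tray at (301,130) and (316,115), the small weight on its mark at (339,213) and the cup unmoved. The wrist view shows the large weight centred on the pan at (319,180). I'll check the small weight's centring numerically while returning to the square bottle.

```bash
python3 - <<'E'
from h import *
for n in ["top","side"]:
    im=grab_frame(n);c=calibration(n);hsv=cv2.cvtColor(im,cv2.COLOR_RGB2HSV)
    m=((hsv[...,0]>5)&(hsv[...,0]<25)&(hsv[...,1]>80)&(hsv[...,2]>60)).astype(np.uint8)
    for p in [(.601,.051,.004),(.591,-.032,.004)]:
        q=proj(c,p).astype(int);k=np.zeros_like(m);k[q[1]-18:q[1]+19,q[0]-20:q[0]+21]=1
        pts=cv2.findNonZero(m*k);h=cv2.convexHull(pts);x,y,w,hh=cv2.boundingRect(h);print(n,p,q,(x,y,w,hh),np.round(at(c,(x+w/2-.5,y+hh/2-.5),.004),4))
    for r in landmark_of("small_weight_mid",n)[:2]: print(round(r["score"],2),np.round(r["xy"],1),np.round(at(c,r["xy"],.028),4))
E
python3 -m inch '[[-0.008,-0.042,0,0,0,0,0],[-0.008,-0.042,0,0,0,0,0],[-0.008,-0.042,0,0,0,0,0],[-0.008,-0.042,0,0,0,0,0],[-0.008,-0.042,0,0,0,0,0]]'
python3 -m inch '[[-0.008,-0.042,0,0,0,0,0],[-0.008,-0.042,0,0,0,0,0],[-0.008,-0.042,0,0,0,0,0],[-0.008,-0.042,0,0,0,0,0],[-0.008,-0.042,0,0,0,0,0]]'
python3 -m inch '[[-0.008,-0.042,0,0,0,0,0],[-0.008,-0.042,0,0,0,0,0],[-0.008,-0.042,0,0,0,0,0],[-0.0045,-0.0405,0,0,0,0,0],[0,0,0,0,0,0,0]]'
python3 -m inch '[[0,0,0,0,0,0,0]]'
python3 d.py .440 .2755 .153
```

```text
top (0.601, 0.051, 0.004) [310 195] (300, 185, 21, 21) [0.6018 0.0518 0.004 ]
top (0.591, -0.032, 0.004) [340 198] (320, 189, 32, 21) [ 0.5904 -0.0174  0.004 ]
0.42 [308.8 192.7] [0.6045 0.054  0.028 ]
side (0.601, 0.051, 0.004) [339 220] (319, 214, 34, 25) [0.5978 0.0275 0.004 ]
side (0.591, -0.032, 0.004) [325 241] (311, 223, 35, 28) [ 0.592  -0.0125  0.004 ]
0.67 [340.7 222.1] [0.6123 0.0156 0.028 ]
0.67 [210.7 301.6] [ 0.4479 -0.2807  0.028 ]
clock: 28.75
position: [0.4614, -0.1036, 0.2534]
tool_rot: [3.142, -0.0, -0.12]
force: [0.5, 0.2, 0.3]
grip_width: 0.0856
finger_force: 0.0
clock: 29.25
position: [0.4469, 0.1098, 0.2535]
tool_rot: [-3.141, -0.0, -0.12]
force: [0.8, -0.5, 0.5]
grip_width: 0.0851
finger_force: 0.0
clock: 29.75
position: [0.4378, 0.2821, 0.2529]
tool_rot: [-3.14, 0.001, -0.114]
force: [0.2, -0.8, 0.8]
grip_width: 0.0852
finger_force: 0.0
clock: 29.85
position: [0.4387, 0.2773, 0.253]
tool_rot: [3.141, 0.0, -0.119]
force: [0.1, -1.4, -1.0]
grip_width: 0.0855
finger_force: 0.0
at [0.4387 0.2773 0.253 ] rot [ 3.141  0.    -0.119] t 29.9 tool delta mm [  1.6   1.6 100. ]
```

Small weight is about 4 mm from the mark's middle, which is fine. Grasping the square bottle.

```bash
python3 -m inch '[[0.0016,0.0016,0.03,0,0,0,0],[0,0,0.035,0,0,0,0],[0,0,0.034,0,0,0,0],[0,0,0,0,0,0,0.1],[0,0,0,0,0,0,0.3]]' 40
python3 d.py .4404 .2745 .154
python3 -m inch '[[0,0,0,0,0,0,0.6],[0,0,0,0,0,0,0.8],[0,0,0,0,0,0,0.8],[0,0,0,0,0,0,0.8]]' 40
python3 -m inch '[[0,0,-0.005,0,0,0,0.8],[0,0,-0.012,0,0,0,0.8],[0,0,-0.02,0,0,0,0.8],[0,0,-0.02,0,0,0,0.8],[0,0,-0.013,0,0,0,0.8]]' 60
python3 d.py .525 -.028 .223
```

```text
clock: 30.35
position: [0.4407, 0.2743, 0.155]
tool_rot: [3.141, 0.0, -0.121]
force: [0.1, 0.2, 0.5]
grip_width: 0.0639
finger_force: 0.0
at [0.4407 0.2743 0.155 ] rot [ 3.141  0.    -0.121] t 30.4 tool delta mm [-0.3 -0.2  1. ]
clock: 30.75
position: [0.4413, 0.2753, 0.1562]
tool_rot: [-3.14, -0.002, -0.121]
force: [-0.8, -2.1, 9.9]
grip_width: 0.0407
finger_force: 39.2
clock: 31.25
position: [0.4407, 0.2752, 0.2268]
tool_rot: [-3.14, -0.001, -0.12]
force: [-0.2, -0.1, -2.3]
grip_width: 0.0399
finger_force: 60.9
at [0.4407 0.2752 0.2268] rot [-3.14e+00 -1.00e-03 -1.20e-01] t 31.2 tool delta mm [120.1 290.9   3.5]
```

```bash
python3 -m inch '[[0.0045,0.0108,0,0,0,0,0.8],[0.009,0.0216,0,0,0,0,0.8],[0.0134,0.0324,0,0,0,0,0.8],[0.0134,0.0324,0,0,0,0,0.8],[0.0134,0.0324,0,0,0,0,0.8]]'
python3 -m inch '[[0.0134,0.0324,0,0,0,0,0.8],[0.0134,0.0324,0,0,0,0,0.8],[0.0134,0.0324,0,0,0,0,0.8],[0.0134,0.0324,0,0,0,0,0.8],[0.009,0.0216,0,0,0,0,0.8]]'
python3 -m inch '[[0.0045,0.0106,0,0,0,0,0.8],[0,0,0,0,0,0,0.8],[0,0,0,0,0,0,0.8]]'
python3 d.py .525 -.028 .1555
```

```text
clock: 31.75
position: [0.4781, 0.1377, 0.2243]
tool_rot: [3.141, 0.0, -0.12]
force: [0.4, 0.8, -3.0]
grip_width: 0.0404
finger_force: 61.0
clock: 32.25
position: [0.5219, -0.0211, 0.2243]
tool_rot: [3.141, 0.0, -0.123]
force: [0.5, 2.1, -2.7]
grip_width: 0.0402
finger_force: 61.1
clock: 32.55
position: [0.5249, -0.0282, 0.2241]
tool_rot: [-3.141, 0.001, -0.12]
force: [-0.8, 1.4, -2.9]
grip_width: 0.0405
finger_force: 61.1
at [ 0.5249 -0.0282  0.2241] rot [-3.141e+00  1.000e-03 -1.200e-01] t 32.5 tool delta mm [ 0.1 -0.2 68.6]
```

```bash
python3 -m inch '[[0,0,0.01,0,0,0,0.8],[0,0,0.025,0,0,0,0.8],[0,0,0.02,0,0,0,0.8],[0,0,0.01,0,0,0,0.8],[0,0,0,0,0,0,0.8]]'
python3 -m inch '[[0,0,0.002,0,0,0,0.8],[0,0,0,0,0,0,0.8]]'
python3 -m inch '[[0,0,0.0015,0,0,0,0.8],[0,0,0,0,0,0,0.8]]'
```

```text
clock: 33.05
position: [0.5246, -0.0282, 0.1581]
tool_rot: [3.141, 0.002, -0.119]
force: [0.2, -0.0, -3.3]
grip_width: 0.0398
finger_force: 61.4
clock: 33.25
position: [0.5255, -0.0286, 0.1577]
tool_rot: [-3.142, -0.001, -0.12]
force: [-0.9, 0.3, -2.5]
grip_width: 0.0403
finger_force: 61.4
clock: 33.45
position: [0.5257, -0.0288, 0.1564]
tool_rot: [-3.141, -0.001, -0.12]
force: [-0.5, -0.6, 3.8]
grip_width: 0.0402
finger_force: 61.9
```

Touching. Release and go to the round bottle.

```bash
python3 -m inch '[[0,0,0.0005,0,0,0,0.8],[0,0,0,0,0,0,0.5],[0,0,0,0,0,0,0.2],[0,0,0,0,0,0,0],[0,0,-0.02,0,0,0,0]]' 40
python3 -m inch '[[0,0,-0.04,0,0,0,0],[0,0,-0.04,0,0,0,0],[0,0,0,0,0,0,0]]'
python3 d.py .4335 .384 .25
```

```text
clock: 33.95
position: [0.5241, -0.0287, 0.1738]
tool_rot: [3.141, 0.004, -0.12]
force: [0.0, 0.5, 0.7]
grip_width: 0.0837
finger_force: 0.0
clock: 34.25
position: [0.5272, -0.0289, 0.2598]
tool_rot: [-3.14, -0.006, -0.121]
force: [0.2, 0.1, -0.6]
grip_width: 0.0851
finger_force: 0.0
at [ 0.5272 -0.0289  0.2598] rot [-3.14  -0.006 -0.121] t 34.2 tool delta mm [-142.8 -398.6    9.4]
```

```bash
python3 -m inch '[[-0.0141,-0.0398,0,0,0,0,0],[-0.0141,-0.0398,0,0,0,0,0],[-0.0141,-0.0398,0,0,0,0,0],[-0.0141,-0.0398,0,0,0,0,0],[-0.0141,-0.0398,0,0,0,0,0]]'
python3 -m inch '[[-0.0141,-0.0398,0,0,0,0,0],[-0.0141,-0.0398,0,0,0,0,0],[-0.0141,-0.0398,0,0,0,0,0],[-0.0141,-0.0398,0,0,0,0,0],[-0.0141,-0.0398,0,0,0,0,0]]'
python3 -m inch '[[0,0,0,0,0,0,0],[0,0,0,0,0,0,0]]'
python3 d.py .4335 .384 .1535
```

```text
clock: 34.75
position: [0.4785, 0.1789, 0.2552]
tool_rot: [3.142, 0.0, -0.12]
force: [1.4, 0.3, -0.3]
grip_width: 0.0852
finger_force: 0.0
clock: 35.25
position: [0.4324, 0.3848, 0.255]
tool_rot: [3.141, 0.0, -0.121]
force: [0.7, -0.5, -0.3]
grip_width: 0.0852
finger_force: 0.0
clock: 35.45
position: [0.4325, 0.3839, 0.2546]
tool_rot: [3.141, 0.001, -0.119]
force: [0.4, -1.5, 0.2]
grip_width: 0.0854
finger_force: 0.0
at [0.4325 0.3839 0.2546] rot [ 3.141e+00  1.000e-03 -1.190e-01] t 35.5 tool delta mm [  1.1  -0.4 101.1]
```

```bash
python3 -m inch '[[0.001,0,0.03,0,0,0,0],[0,0,0.035,0,0,0,0],[0,0,0.035,0,0,0,0],[0,0,0,0,0,0,0.1],[0,0,0,0,0,0,0.3]]' 40
python3 -m inch '[[0,0,0,0,0,0,0.6],[0,0,0,0,0,0,0.8],[0,0,0,0,0,0,0.8],[0,0,0,0,0,0,0.8]]' 40
python3 -m inch '[[0,0,-0.005,0,0,0,0.8],[0,0,-0.012,0,0,0,0.8],[0,0,-0.02,0,0,0,0.8],[0,0,-0.02,0,0,0,0.8],[0,0,-0.015,0,0,0,0.8]]' 60
python3 d.py .5345 .0646 .223
```

```text
clock: 35.95
position: [0.4346, 0.3824, 0.156]
tool_rot: [3.141, 0.0, -0.122]
force: [0.7, 0.3, 0.5]
grip_width: 0.0643
finger_force: 0.0
clock: 36.35
position: [0.435, 0.3835, 0.1573]
tool_rot: [-3.14, -0.002, -0.121]
force: [-0.2, -3.0, 9.2]
grip_width: 0.0409
finger_force: 39.5
clock: 36.85
position: [0.4343, 0.3833, 0.2296]
tool_rot: [-3.14, -0.001, -0.12]
force: [-0.2, 1.1, -5.2]
grip_width: 0.0401
finger_force: 61.5
at [0.4343 0.3833 0.2296] rot [-3.14e+00 -1.00e-03 -1.20e-01] t 36.9 tool delta mm [137.8 304.4   6.3]
```

```bash
python3 -m inch '[[0.005,0.01,0,0,0,0,0.8],[0.01,0.021,0,0,0,0,0.8],[0.014,0.031,0,0,0,0,0.8],[0.014,0.031,0,0,0,0,0.8],[0.014,0.031,0,0,0,0,0.8]]'
python3 -m inch '[[0.014,0.031,0,0,0,0,0.8],[0.014,0.031,0,0,0,0,0.8],[0.014,0.031,0,0,0,0,0.8],[0.014,0.031,0,0,0,0,0.8],[0.014,0.03,0,0,0,0,0.8]]'
python3 -m inch '[[0.008,0.018,0,0,0,0,0.8],[0.003,0.0085,0,0,0,0,0.8],[0,0,0,0,0,0,0.8],[0,0,0,0,0,0,0.8]]'
python3 d.py .5345 .0646 .157
```

```text
clock: 37.35
position: [0.4759, 0.251, 0.2271]
tool_rot: [3.141, 0.0, -0.121]
force: [0.7, 0.9, -4.7]
grip_width: 0.0402
finger_force: 61.5
clock: 37.85
position: [0.5266, 0.0896, 0.2272]
tool_rot: [3.141, 0.001, -0.121]
force: [0.1, 0.0, -3.7]
grip_width: 0.0403
finger_force: 61.5
clock: 38.25
position: [0.5341, 0.0651, 0.2271]
tool_rot: [-3.141, 0.001, -0.12]
force: [0.4, -0.0, -5.1]
grip_width: 0.0401
finger_force: 61.6
at [0.5341 0.0651 0.2271] rot [-3.141e+00  1.000e-03 -1.200e-01] t 38.2 tool delta mm [ 0.5  0.4 70.1]
```

```bash
python3 -m inch '[[0.0005,0,0.01,0,0,0,0.8],[0,0,0.025,0,0,0,0.8],[0,0,0.02,0,0,0,0.8],[0,0,0.01,0,0,0,0.8],[0,0,0,0,0,0,0.8]]'
python3 -m inch '[[0,0,0.003,0,0,0,0.8],[0,0,0,0,0,0,0.8]]'
python3 -m inch '[[0,0,0.0015,0,0,0,0.8],[0,0,0,0,0,0,0.8]]'
```

```text
clock: 38.75
position: [0.5342, 0.0648, 0.1609]
tool_rot: [3.141, 0.003, -0.119]
force: [0.4, 0.4, -4.2]
grip_width: 0.0401
finger_force: 61.5
clock: 38.95
position: [0.5353, 0.0645, 0.1597]
tool_rot: [-3.141, -0.0, -0.12]
force: [-0.4, -0.6, -3.9]
grip_width: 0.0403
finger_force: 61.5
clock: 39.15
position: [0.5351, 0.0643, 0.158]
tool_rot: [-3.141, -0.0, -0.12]
force: [0.1, 0.0, -4.4]
grip_width: 0.0405
finger_force: 61.5
```

```bash
python3 -m inch '[[0,0,0.0015,0,0,0,0.8],[0,0,0,0,0,0,0.8]]'
python3 -m inch '[[0,0,0.0008,0,0,0,0.8],[0,0,0,0,0,0,0.8]]'
```

```text
clock: 39.35
position: [0.5359, 0.0641, 0.1575]
tool_rot: [-3.141, -0.002, -0.121]
force: [-4.2, -1.5, 14.2]
grip_width: 0.0401
finger_force: 63.9
clock: 39.55
position: [0.5363, 0.064, 0.1575]
tool_rot: [-3.141, -0.003, -0.121]
force: [-4.8, -1.9, 27.2]
grip_width: 0.0403
finger_force: 65.2
```

```bash
python3 -m inch '[[0,0,-0.0015,0,0,0,0.8],[0,0,0,0,0,0,0.5],[0,0,0,0,0,0,0.2],[0,0,0,0,0,0,0],[0,0,-0.02,0,0,0,0]]' 40
python3 -m inch '[[0,0,-0.04,0,0,0,0],[0,0,-0.045,0,0,0,0],[-0.04,0,-0.02,0,0,0,0],[-0.045,0,0,0,0,0,0],[-0.04,0,0,0,0,0,0]]'
python3 - <<'E'
from h import *
t=grab_frame("top").copy();c=calibration("top")
o=cv2.imread("pics/top0.png")[:,:,::-1]
save(np.hstack([cv2.resize(a[160:260,265:365],(400,400),interpolation=2) for a in (o,t)]),"cmp")
for k,z in [("round_bottle_mid",.092),("square_bottle_mid",.092),("large_weight_mid",.098),("pan",.07),("pipette_cup_mid",.0475)]:
    for r in landmark_of(k,"top")[:1]: print(k,round(r["score"],2),np.round(r["xy"],1),np.round(at(c,r["xy"],z),4))
im=grab_frame("side");c=calibration("side")
for k,z in [("round_bottle_mid",.092),("square_bottle_mid",.092)]:
    for r in landmark_of(k,"side")[:1]: print(k,round(r["score"],2),np.round(r["xy"],1),np.round(at(c,r["xy"],z),4))
s=telemetry.observe();print(s["position"],s["clock"],s["force"])
E
```

```text
clock: 40.05
position: [0.5339, 0.0642, 0.1753]
tool_rot: [3.14, 0.004, -0.12]
force: [-0.1, -0.1, -0.4]
grip_width: 0.0833
finger_force: 0.0
clock: 40.55
position: [0.4093, 0.0793, 0.2822]
tool_rot: [-3.141, -0.0, -0.12]
force: [0.6, 1.2, 0.4]
grip_width: 0.0851
finger_force: 0.0
round_bottle_mid 0.56 [303.8 218. ] [0.5307 0.0638 0.092 ]
square_bottle_mid 0.72 [341.4 220.4] [ 0.5241 -0.0307  0.092 ]
large_weight_mid 0.65 [459.1 239.4] [ 0.4747 -0.3216  0.098 ]
pan 0.82 [455.  242.2] [ 0.4691 -0.3183  0.07  ]
pipette_cup_mid 0.58 [420.4 160.6] [ 0.6853 -0.2416  0.0475]
round_bottle_mid 0.71 [309.9 179.4] [0.5253 0.0637 0.092 ]
square_bottle_mid 0.74 [290.6 199.7] [ 0.5104 -0.0221  0.092 ]
[0.41145899 0.07909734 0.28164419] 41.0 [-0.38204482  0.26448436  0.01069969]
```

View pics/cmp.png

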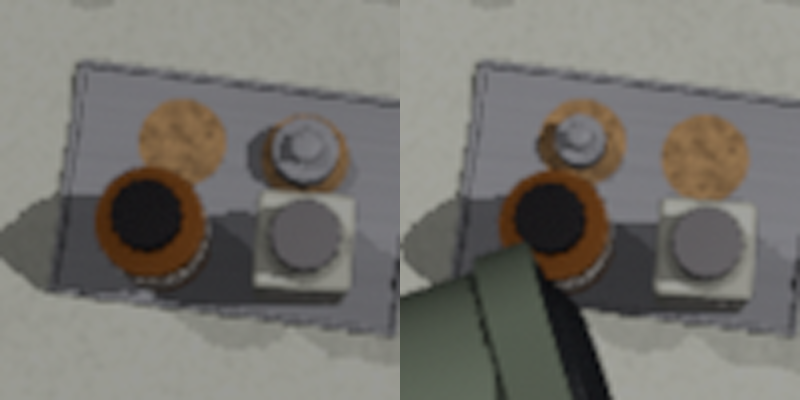

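The before/after pair shows the round cap at (146,215) then (150,218), and the square cap at (306,235) then (307,242). At 4x zoom those are shifts of about 3 and 5 mm, both within tolerance. The small weight is centred on its mark, so I'm handing in.

```bash
python3 -c "
from workcell import bot
print(bot.job_done())"
```

```text
the job is handed in; nothing more can be done
None
```

I handed the job in at about 41 s, and by my own final images everything is in tolerance: bottles about 3 and 5 mm from home, small weight about 4 mm off its mark's middle, large weight centred on the pan to within a few mm, cup not visibly shifted; no verdict was returned.

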